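Lock the striker case to its display shelf

TASK

Lock the open rosewood striker case to the shelf: lift the key from its wooden stand, feel it gently into the keyhole of the brass plate on the case until its collar sits on the plate, and turn it clockwise to its stop so that the bolt is fully out in the keeper. Then turn the key back home, draw it out and put it back in its stand, fully down and upright. Never force the key (stay below about 30 N against the case), and leave the case's striker, the coins, the cup and the tin where they are.

Things in the scene. Friction and masses are not known exactly. Their poses are not given: they have to be found in the camera images.
- case: Fixed rosewood case, 160 (x) x 260 (y) mm, top face 54 mm above its origin (centre of underside). +y half: open hollow; its lid stands propped open along the +x side, y +5 to +130, up to 147 mm high. -y half: brass lock plate 74 x 74 x 6 mm lying on the top face, hollow beneath. Ledge 14 mm high along the -x front. Brass keeper 46 mm high outside the -y end.
- keyhole_nominal (a point): Where the keyhole axis should be, at the height of the lock plate's top (case frame -15, -70, 60 mm; case axes). The hand-fitted plate is rigid, but the true keyhole (and plate) lies off this point by an unreported amount, up to 3 mm along x and up to 3 mm along y, constant in a run. Keyhole: 10 x 10 mm square on the axis plus a 7 mm wide slot reaching 15.5 mm from the axis along +x.
- key_bow (a point): Centre of the key's bow, the part to grasp: upright steel disc 31 mm across (in key x and z; solid part 24 x 24 mm), 9 mm thick along key y. Key axes: z up along the stem, x the way the flag points. The stem is 8 mm across and the key weighs about 60 g.
- key_collar (a point): Centre of the underside of the key's collar, a disc 22 mm across, 5 mm thick round the stem, 37 mm below the bow's centre; key axes. It rests on the lock plate when the key is fully in, and on the stand's top when the key is put away.
- key_tip (a point): Centre of the stem's lower end, 24 mm below the collar's underside; key axes. The flag (bit), 5 mm thick, reaches 13.5 mm from the stem axis along key +x over the lowest 10 mm; nothing on the -x side. The key enters the lock with its flag along the case's +x; turned away from there (home) the flag is trapped beneath the plate.
- stand_top (a point): Centre of the key opening in the top of the fixed wooden key stand, 60 x 60 mm (foot 72 mm), 40 mm high; z up, x the way the slot runs. Opening: 12 x 12 mm square centred here plus a 9.4 mm wide slot to 17 mm along +x, 32 mm deep. The key starts in it, upright on its collar, flag along +x, and goes back the same way round.
- bolt (a joint): Steel bolt at the case's -y end, in m: 0 withdrawn (start), 0.014 fully out in the keeper (its stop). Turning the key clockwise from above, the flag swings free for about 0.2 rad, then drives the bolt against light friction (0.05 N m at the key) to the stop, about 1.1 to 1.4 rad from home. The bolt stays out when the key turns back. About 0.1 rad past home the flag meets a wall.
- striker: White striker disc, 41 mm across, 10 mm thick, in the case's hollow; leave alone.
- queen: Red coin, 32 mm across, 9 mm thick, lying near the stand; leave alone.
- horn_coin: Horn coin, 32 mm across, 9 mm thick, on the case's front ledge; leave alone.
- dark_coin: Dark coin, 32 mm across, 9 mm thick, near the stand; leave alone.
- pale_coin: Pale wooden coin, 32 mm across, 9 mm thick, on the shelf; leave alone.
- pocket_cup: Tin pocket cup, 72 mm across, 55 mm high, open top; leave alone.
- powder_tin: Powder tin, 60 mm across, 100 mm high; leave alone.
Things that resemble listed ones, but are neither listed nor needed, are in the scene too. Of the things shaped like the part that bears key_bow, the bare steel one is meant.

How it is judged:
By the outcome, as a careful person would: the job done as asked, in the order asked, and still so for the second after the job is handed in, with the robot touching nothing.
It also fails if it takes over 72 s, if anything falls off the work surface, if the arm or the gripper's body presses on something with over 40 N, if the wrist force passes 120 N, or if a joint passes its speed limit or range.

ROBOT

A 6-joint arm with a two-finger parallel gripper is mounted at the origin on the work surface. World frame = base frame: x ahead of the robot, y to its left, z up, the work surface at z = 0. Lengths are in m, angles in rad, forces in N, time in s.
With the tool pointing down it reaches from about 0.3 to 0.775 m from the base axis. Payload 14.6 kg.
Tool frame: the origin (TCP) lies at the very end of the fingers, on their centre line; the grasp point (between the pads) lies 19 mm behind it; z points along the fingers, x is the direction in which the jaws open and shut, and the axes are right-handed (so a half turn about z gives the same grasp; the last joint's range is limited). The gripper opens to 94 mm and grips with 3 to 60 N. Pads are 16 mm wide; open, the fingers measure 119 mm over their backs; the gripper's body (75 mm by 177 mm) begins 78 mm behind the grasp point.
Start: joints at [-1.39, 0.3, 1.521, -0, 1.321, -0.067], TCP at [0.135, -0.533, 0.175] pointing down, gripper open.
Joint ranges: [-3.03, 3.03], [-0.79, 2.21], [0.23, 2.52], [-1.04, 4.18], [0, 3.07], [-2.55, 2.55]. Speed limits (rad/s): [2.22, 2.22, 2.57, 3.14, 3.14, 3.14].

INTERFACE

Orientations are given as [roll, pitch, yaw] about the fixed x, y, z axes, in that order (R = Rz(yaw) Ry(pitch) Rx(roll)).
In Python, from station import ctrl gives the robot as it stands.
- The arm moves only by the shell command python3 -m inch 'ROWS' [FORCE]. ROWS is JSON, one flat list of numbers, 7 for each row, row after row: the shift along the tool's x, y, z in cm, then the turn, a rotation vector about the tool's x, y, z in rad, then the opening, from 0 (shut) to 1 (fully open). In form: [tx, ty, tz, wx, wy, wz, claw, tx, ty, tz, wx, wy, wz, claw, ...]. A call has 1 to 20 rows; each row shifts and turns the commanded pose from where the row before left it, along the tool's axes as they then stand; what a row does not reach is not made up. A row lasts 1/8 s, in which the tool goes at most 62.5 mm and 10.7 degrees, less where a joint would pass 70% of its speed; a pose out of reach is approached as far as the arm can. A call is refused whole if a number of a shift passes 6.25 or a number of a turn 0.188, either way. A call with a gripper value outside its range is refused whole. The fingers move at their own pace and stop on an object; FORCE is the grip in N (left out, the last holds). Time passes only in rows, so rows that do not move let the fingers close. It gives the time, the measured TCP pose, the force and the opening at its end, in the units of the state.
- ctrl.get_obs(): the state, without advancing time (a new reading comes with each control period).
- ctrl.camera(name): name is "side" or "top"; returns (picture, depth): 400x640x3 uint8, red, green, blue; 400x640 float32, m along the optical axis (not along the pixel's ray), 0 where there is no reading.
- ctrl.camera_params(name): a dict with "vertical_fov" (degrees; the focal length in pixels is half the picture's height over the tangent of half this angle, whatever the lens; pixels are square), "cx", "cy" (the principal point, pixels), "camera_from_world" (4x4, takes a point from world to camera coordinates). Camera axes: x right, y down, z forward; pixel columns grow to the right and rows downward; lengths in m; the calibration is good to about 2 mm. A picture is of the moment at which its call begins. camera_params takes no time and is no camera call.
- ctrl.hand_in(): hands the job in, once; it reports no verdict.
Trained networks look in the newest picture that a camera, given by its name, has taken for a name from the list of things; names that differ only in an ending like _2 or _b are one class to them, and where a whole thing is asked for, a point or a joint stands for the part that bears it (a point fixed in the world has none). Each returns a list of dicts, best first, with "score" (0 to 1); they miss things now and then, are a little off and sometimes report something else, mostly with a low value. They report only what shows in the picture. A call takes as long as a camera call. They do not tell look-alikes from the thing itself.
- ctrl.spot_in(camera, label): "bbox" ([centre column, centre row, width, height] in pixels, round what is visible of it).
- ctrl.place_of(camera, label): "centre" ([column, row] in pixels: a listed point, or the origin of a listed thing).
The state is a dict: "time_s": time; "qpos": joint angles; "joint_vel": joint speeds; "tau": joint torques, N m; "ee_pos": TCP position; "eef_rot": TCP orientation; "force": force on the tool from outside, world axes, zero at the start; "moment": the same for the moment, N m; "grip_width": finger opening in m.
Only numpy, scipy, OpenCV 4.12 (cv2) and the standard library are available. Lean on these libraries where they do the work, as an engineer would, in place of code of your own. Each camera call takes 0.05 s, during which the arm holds its last target. There are 200 camera calls.

## Working session

There is one attempt and no reset: what is moved stays moved. The work goes in short steps, Python scripts to look and compute and a shell command to move; the robot and the scene stay as the last step left them, time stands still between calls to the robot, and variables do not carry over. Pictures are saved under pics/ and viewed, about 8 in all and at most 12, crops included, and the job is handed in when it is done.

```bash
ls; mkdir -p pics; cat > h.py <<'E'
import numpy as np, cv2
from station import ctrl
def cam(n):
    p=ctrl.camera_params(n); f=200/np.tan(np.radians(p["vertical_fov"])/2)
    return p,f,np.array(p["camera_from_world"])
def unproj(n,uv,depth=None,z=None):
    p,f,T=cam(n); Ti=np.linalg.inv(T)
    r=np.array([(uv[0]-p["cx"])/f,(uv[1]-p["cy"])/f,1.])
    if depth is not None: return (Ti@np.r_[r*depth,1])[:3]
    o=Ti[:3,3]; d=Ti[:3,:3]@r
    return o+d*(z-o[2])/d[2]
def proj(n,X):
    p,f,T=cam(n); c=(T@np.r_[X,1])[:3]; return np.array([p["cx"]+f*c[0]/c[2],p["cy"]+f*c[1]/c[2]])
E
python3 - <<'E'
from h import *
for n in ("top","side"):
    im,d=ctrl.camera(n); cv2.imwrite(f"pics/{n}0.png",im[:,:,::-1]); np.save(f"pics/{n}0d.npy",d)
    print(n,{k:np.round(v,3).tolist() for k,v in ctrl.camera_params(n).items()})
    for l in ("case","keyhole_nominal","key_bow","key_collar","stand_top","bolt"):
        try:
            for r in ctrl.place_of(n,l)[:4]:
                u=r["centre"]; print(l,round(r["score"],2),np.round(u,1),np.round(d[int(u[1]),int(u[0])],3))
        except Exception as e: print(l,e)
print(ctrl.get_obs())
E
```

```text
pics
top {'vertical_fov': 50.096, 'cx': 318.043, 'cy': 202.495, 'camera_from_world': [[0.024, -0.999, -0.029, 0.022], [-0.981, -0.018, -0.193, 0.538], [0.193, 0.033, -0.981, 1.012], [0.0, 0.0, 0.0, 1.0]]}
case 0.66 [315.  170.7] 1.077
keyhole_nominal 0.61 [339.7 170.9] 1.073
keyhole_nominal 0.18 [452.5 186.2] 1.029
key_bow 0.65 [417.3 224.1] 1.021
key_bow 0.64 [489.7 168.4] 1.121
key_bow 0.55 [403.3 195.6] 1.118
key_bow 0.5 [495.2 194.1] 1.032
key_collar 0.65 [399.5 201.8] 1.047
key_collar 0.64 [486.6 168.6] 1.051
key_collar 0.56 [487.3 194.7] 1.081
key_collar 0.41 [448.2 193.7] 1.067
stand_top 0.75 [444.  189.7] 1.074
stand_top 0.38 [210.1 276.7] 1.077
bolt it knows: case, dark_coin, horn_coin, key_bow, key_collar, key_tip, keyhole_nominal, pale_coin, pocket_cup, powder_tin, queen, stand_top, striker
side {'vertical_fov': 49.359, 'cx': 315.939, 'cy': 197.018, 'camera_from_world': [[0.974, -0.227, -0.001, -0.528], [-0.128, -0.549, -0.826, 0.132], [0.187, 0.805, -0.564, 1.073], [0.0, 0.0, 0.0, 1.0]]}
case 0.81 [344.6 206.1] 1.123
keyhole_nominal 0.77 [342.6 202.6] 1.146
key_bow 0.9 [4
[... 395 characters left out ...]
cket_cup, powder_tin, queen, stand_top, striker
{'time_s': 0.6, 'qpos': array([-1.38960645e+00,  2.99916325e-01,  1.52099355e+00, -1.64328406e-07,
        1.32071004e+00, -6.65935050e-02]), 'joint_vel': array([-0.00223179, -0.00145602,  0.0004116 ,  0.00204477,  0.00157904,
        0.00050963]), 'tau': array([ 6.78444831e-04, -5.31478679e+01, -3.52825356e+01,  7.09163561e-02,
        2.13507592e-02, -1.11816689e-08]), 'ee_pos': array([ 0.13488921, -0.53319127,  0.17473936]), 'eef_rot': array([-3.14159100e+00,  2.72048928e-05, -1.32301290e+00]), 'force': array([-0.25491656, -0.24782585,  0.56275967]), 'moment': array([-0.04725789, -0.01150639,  0.00990048]), 'grip_width': 0.09400258063462383}
```

```bash
python3 - <<'E'
from h import *
a=cv2.imread("pics/top0.png")[120:260,250:520]; cv2.imwrite("pics/topc.png",cv2.resize(a,None,fx=2.9,fy=2.9,interpolation=cv2.INTER_CUBIC))
a=cv2.imread("pics/side0.png")[110:370,200:500]; cv2.imwrite("pics/sidec.png",cv2.resize(a,None,fx=2.3,fy=2.3,interpolation=cv2.INTER_CUBIC))
E
```

```text
(no output)
```

View pics/topc.png

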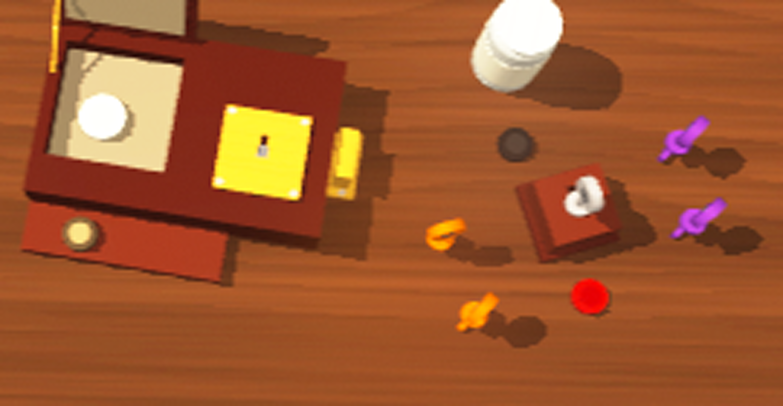

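View pics/sidec.png

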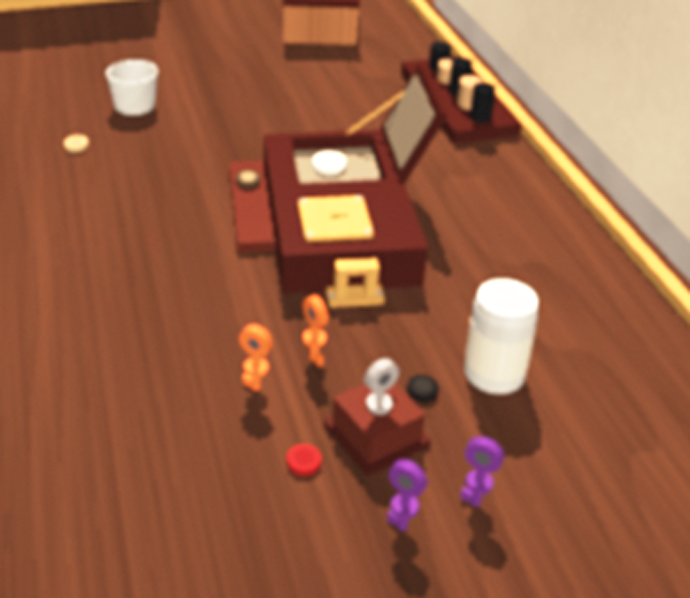

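The keys: orange at top-crop (440,235) and (478,312), purple at (685,138) and (697,217), and the steel one in the stand at (585,193), original pixel about (452,187). The steel one is bare and collared in the stand, so it fits the description. I'll confirm it in an enlarged crop and measure the stand, plate and case.

```bash
cat > m.py <<'E'
from h import *
def cloud(n,tag="0"):
    im=cv2.imread(f"pics/{n}{tag}.png"); d=np.load(f"pics/{n}{tag}d.npy"); p,f,T=cam(n)
    v,u=np.mgrid[:400,:640]; c=np.stack([(u-p["cx"])/f*d,(v-p["cy"])/f*d,d,np.ones_like(d)],-1)
    return im,d,(c@np.linalg.inv(T).T)[...,:3]
E
python3 - <<'E'
from m import *
def rect(P): 
    r=cv2.minAreaRect((P[:,:2]*1000).astype(np.float32)); return np.round(r[0],1),np.round(r[1],1),round(r[2],1)
for n in ("top","side"):
    im,d,X=cloud(n); hsv=cv2.cvtColor(im,cv2.COLOR_BGR2HSV)
    s0=unproj(n,{"top":(450,188),"side":(366,288)}[n],z=.04); 
    z=X[...,2]; near=np.hypot(X[...,0]-s0[0],X[...,1]-s0[1])<.07
    m=near&(abs(z-.04)<.006)&(d>0); print(n,"stand",m.sum(),rect(X[m]),X[m].mean(0).round(4))
    m=near&(z>.055)&(d>0)&(np.hypot(X[...,0]-s0[0],X[...,1]-s0[1])<.04); P=X[m]; print(" key above",m.sum(),P.mean(0).round(4),P.max(0).round(4), P.min(0).round(4))
    Q=P[:,:2]-P[:,:2].mean(0); w,V=np.linalg.eigh(Q.T@Q); print(" dir",np.degrees(np.arctan2(V[1,1],V[0,1])).round(1),np.sqrt(w/len(P)).round(4))
    # plate: yellow
    y=(hsv[...,0]>20)&(hsv[...,0]<35)&(hsv[...,1]>120)&(hsv[...,2]>150)&(abs(z-.06)<.012)
    nl,L,st,ce=cv2.connectedComponentsWithStats(y.astype(np.uint8)); k=1+st[1:,4].argmax(); ys=L==k
    uv=np.argwhere(ys)[:,::-1].astype(np.float32); r=cv2.minAreaRect(uv)
    W=np.array([unproj(n,p,z=.06) for p in uv]); print(" plate",ys.sum(),rect(W),"depthz",np.median(X[ys][:,2]).round(4))
    c0=W[:,:2].mean(0); m=(d>0)&(abs(z-.054)<.005)&(np.hypot(X[...,0]-c0[0],X[...,1]-c0[1])<.25)
    m=cv2.morphologyEx(m.astype(np.uint8),cv2.MORPH_OPEN,np.ones((3,3)));nl,L,st,ce=cv2.connectedComponentsWithStats(m);k=1+st[1:,4].argmax()
    print(" case",rect(X[L==k]))
    print(" net", [ (l,np.round(unproj(n,u,z=zz),4)) for l,u,zz in ({"top":[("kh",(339.7,170.9),.06),("st",(444,189.7),.04)],"side":[("kh",(342.6,202.6),.06),("st",(365,287.8),.04)]}[n])])
im=cv2.imread("pics/top0.png");a=cv2.resize(im[150:200,318:368],(400,400),interpolation=cv2.INTER_CUBIC);b=cv2.resize(im[162:212,425:475],(400,400),interpolation=cv2.INTER_CUBIC)
im=cv2.imread("pics/side0.png");c=cv2.resize(im[183:223,322:372],(400,320),interpolation=cv2.INTER_CUBIC)[:300];e=cv2.resize(im[255:319,335:399],(400,400),interpolation=cv2.INTER_CUBIC)[:200+100]
cv2.imwrite("pics/z.png",np.vstack([np.hstack([a,b])[:300],np.hstack([c,e])]))
E
```

```text
top stand 466 (array([ 578. , -294.3]), array([60.4, 61.5]), 17.1) [ 0.5751 -0.2919  0.0404]
 key above 92 [ 0.577  -0.2928  0.083 ] [ 0.591  -0.2856  0.095 ] [ 0.5625 -0.3031  0.06  ]
 dir -161.0 [0.0029 0.0084]
 plate 800 (array([615.3, -19.9]), array([74.5, 74. ]), 81.8) depthz 0.0605
 case (array([639.5,  45.8]), array([260.2, 161.2]), 81.7)
 net [('kh', array([ 0.618 , -0.0193,  0.06  ])), ('st', array([ 0.5789, -0.2819,  0.04  ]))]
side stand 570 (array([ 576.5, -295.9]), array([63.3, 63.5]), 18.1) [ 0.5749 -0.302   0.0386]
 key above 159 [ 0.5758 -0.2989  0.0786] [ 0.5927 -0.2885  0.091 ] [ 0.5606 -0.3055  0.056 ]
 dir -167.3 [0.0027 0.0085]
 plate 28 (array([609.2, -58.5]), array([ 4.3, 51. ]), 76.8) depthz 0.0573
 case (array([638.5,  43.6]), array([265.2, 161.2]), 81.8)
 net [('kh', array([ 0.6092, -0.0181,  0.06  ])), ('st', array([ 0.5774, -0.3018,  0.04  ]))]
```

View pics/z.png

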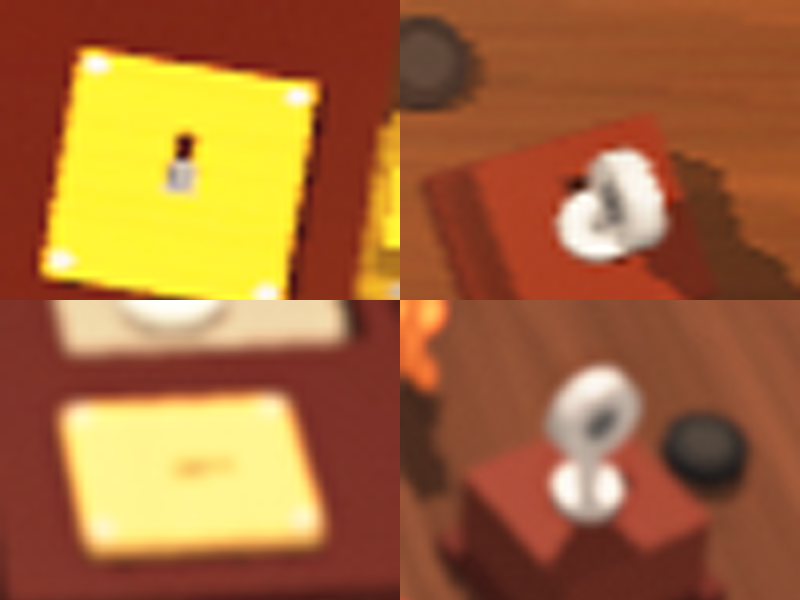

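The steel key is the one in the stand. Its collar is at crop (598,222), and the stand's slot shows at (576,183), towards +x. The keyhole is centred on the plate, with its slot towards +x. Estimates: key stem at (577,-295.5) mm with yaw 17.5°, keyhole at (615,-20) mm with yaw -8.3°. I'll grasp with the jaw yaw at +107.5° so the wrist has room for the clockwise turn.

```bash
cat >> h.py <<'E'
def to(x=None,y=None,z=None,yaw=None):
    """print the shift in the tool axes (cm) and the turn (rad) from the measured pose to a target (mm, deg), tool down"""
    from scipy.spatial.transform import Rotation as R
    o=ctrl.get_obs(); p=o["ee_pos"]*1000; r=R.from_euler("xyz",o["eef_rot"])
    t=np.array([a if a is not None else b for a,b in zip((x,y,z),p)])
    print("t %.2f pos %s rot %s F %s M %s w %.4f q6 %.2f"%(o["time_s"],p.round(2),np.degrees(o["eef_rot"]).round(2),o["force"].round(1),o["moment"].round(2),o["grip_width"],o["qpos"][5]))
    yw=np.degrees(o["eef_rot"][2]) if yaw is None else yaw
    print("shift cm",(r.inv().apply(t-p)/10).round(3),"turn",(r.inv()*R.from_euler("xyz",[180,0,yw],degrees=True)).as_rotvec().round(4))
E
python3 -m inch '[-1.02,-4.06,0,0,0,0,0.4,-1.02,-4.06,0,0,0,0,0.4,-1.02,-4.06,0,0,0,0,0.4,-1.02,-4.06,0,0,0,0,0.4,-1.02,-4.06,0,0,0,0,0.4,-1.02,-4.06,0,0,0,0,0.4,-1.02,-4.06,0,0,0,0,0.4,-1.02,-4.06,0,0,0,0,0.4,-1.02,-4.06,0,0,0,0,0.4,-1.02,-4.06,0,0,0,0,0.4,-1.02,-4.06,0,0,0,0,0.4,-1.02,-4.06,0,0,0,0,0.4]' 30
python3 -m inch '[0,0,0,0,0,-0.178,0.4,0,0,0,0,0,-0.178,0.4,0,0,0,0,0,-0.178,0.4,0,0,0,0,0,-0.178,0.4,0,0,0,0,0,-0.178,0.4,0,0,0,0,0,-0.178,0.4,0,0,0,0,0,-0.178,0.4,0,0,0,0,0,-0.178,0.4,0,0,0,0,0,-0.178,0.4,0,0,0,0,0,-0.178,0.4,0,0,0,0,0,-0.178,0.4,0,0,0,0,0,-0.178,0.4,0,0,0,0,0,-0.178,0.4,0,0,0,0,0,-0.178,0.4,0,0,0,0,0,-0.178,0.4,0,0,0,0,0,-0.178,0.4,0,0,0,0,0,-0.178,0.4,0,0,0,0,0,-0.178,0.4]'
python3 -c "
from h import *
to(576.8,-295.5,58,107.5)"
```

```text
time_s: 2.1
ee_pos: [0.5784, -0.2942, 0.1747]
eef_rot: [3.142, -0.0, -1.323]
force: [-0.3, -0.8, 0.2]
grip_width: 0.0374
time_s: 4.35
ee_pos: [0.5772, -0.295, 0.1746]
eef_rot: [-3.141, -0.0, 1.887]
force: [-0.5, -0.1, 0.0]
grip_width: 0.0374
t 4.35 pos [ 577.17 -295.01  174.63] rot [-1.7999e+02 -1.0000e-02  1.0811e+02] F [-0.5 -0.1  0. ] M [ 0.02 -0.16  0.05] w 0.0374 q6 -2.42
shift cm [-0.037 -0.049 11.663] turn [-0.0001 -0.0002  0.0106]
```

```bash
python3 -m inch '[-0.02,-0.025,2.9,0,0,0.0106,0.4,-0.02,-0.025,2.9,0,0,0,0.4,0,0,2.9,0,0,0,0.4,0,0,2.0,0,0,0,0.4,0,0,0.96,0,0,0,0.4,0,0,0,0,0,0,0.4]' 30
python3 - <<'E'
from h import *
to(576.8,-295.5,58,107.5)
E
python3 -m inch '[0,0,0,0,0,0,0.2,0,0,0,0,0,0,0.15,0,0,0,0,0,0,0,0,0,0,0,0,0,0,0,0,0,0,0,0,0,0,0,0,0,0,0,0]' 15
python3 - <<'E'
from h import *
to(576.8,-295.5,58,107.5)
ims=[]
for n,c in (("top",(452,187)),("side",(366,275))):
    im,d=ctrl.camera(n); cv2.imwrite(f"pics/{n}1.png",im[:,:,::-1]); np.save(f"pics/{n}1d.npy",d)
    ims.append(cv2.resize(im[c[1]-35:c[1]+35,c[0]-35:c[0]+35,::-1],(400,400),interpolation=cv2.INTER_CUBIC))
cv2.imwrite("pics/g.png",np.hstack(ims))
E
```

```text
time_s: 5.1
ee_pos: [0.5769, -0.2956, 0.0582]
eef_rot: [-3.142, -0.0, 1.87]
force: [0.2, 0.1, -0.1]
grip_width: 0.0376
t 5.10 pos [ 576.89 -295.62   58.17] rot [-1.8000e+02 -1.0000e-02  1.0716e+02] F [ 0.2  0.1 -0.1] M [ 0.09 -0.18 -0.03] w 0.0376 q6 -2.40
shift cm [ 0.014 -0.005  0.017] turn [-0.0001 -0.0001 -0.0059]
time_s: 5.85
ee_pos: [0.5773, -0.2957, 0.0592]
eef_rot: [3.14, 0.001, 1.87]
force: [-0.0, 2.0, 5.2]
grip_width: 0.0005
t 5.85 pos [ 577.3  -295.72   59.21] rot [1.7993e+02 6.0000e-02 1.0717e+02] F [-0.   2.   5.2] M [ 0.29  0.05 -0.01] w 0.0005 q6 -2.40
shift cm [ 0.036 -0.041  0.121] turn [ 0.0012  0.001  -0.0058]
```

View pics/g.png

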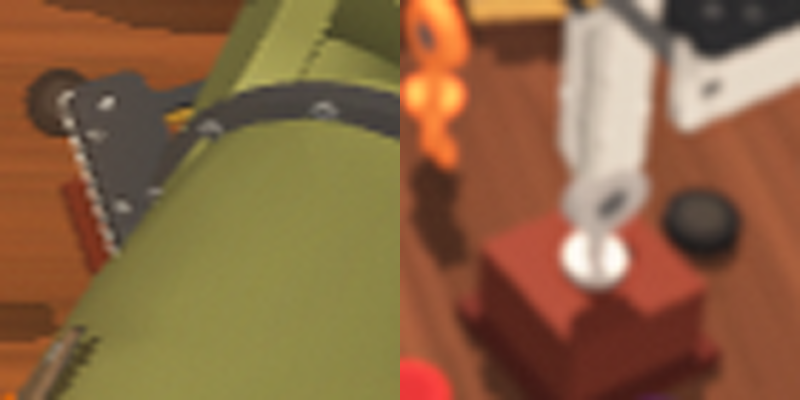

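The fingers closed fully on nothing. Side view: the bow at (600,200) seems to sit in front of and below the finger ends. I'll check where the tool tip projects.

```bash
python3 - <<'E'
from m import *
o=ctrl.get_obs();print(o["ee_pos"],proj("side",o["ee_pos"]),proj("side",o["ee_pos"]+[0,0,.019]),"crop",(proj("side",o["ee_pos"])-[331,240])*400/70)
im,d,X=cloud("side","1"); im0,d0,X0=cloud("side","0")
for v in range(250,292,4):
    print(v,[tuple((X[v,u]*1000).round().astype(int)) for u in (360,364,368,372)],"| before",[tuple((X0[v,u]*1000).round().astype(int)) for u in (364,368)])
E
```

```text
[ 0.57732623 -0.29573626  0.05924836] [364.63128482 279.19428983] [365.20623112 272.57083324] crop [192.17877037 223.96737046]
250 [(np.int64(565), np.int64(-289), np.int64(137)), (np.int64(567), np.int64(-304), np.int64(149)), (np.int64(572), np.int64(-312), np.int64(155)), (np.int64(582), np.int64(-308), np.int64(149))] | before [(np.int64(631), np.int64(-142), np.int64(-2)), (np.int64(640), np.int64(-145), np.int64(-2))]
254 [(np.int64(565), np.int64(-291), np.int64(128)), (np.int64(568), np.int64(-304), np.int64(139)), (np.int64(574), np.int64(-310), np.int64(143)), (np.int64(583), np.int64(-308), np.int64(139))] | before [(np.int64(627), np.int64(-154), np.int64(-5)), (np.int64(635), np.int64(-159), np.int64(-1))]
258 [(np.int64(564), np.int64(-294), np.int64(120)), (np.int64(569), np.int64(-303), np.int64(127)), (np.int64(574), np.int64(-311), np.int64(133)), (np.int64(584), np.int64(-308), np.int64(128))] | before [(np.int64(622), np.int64(-169), np.int64(-3)), (np.int64(630), np.int64(-173), np.int64(-1))]
262 [(np.int64(565), np.int64(-293), np.int64(108)), (np.int64(568), n
[... 1613 characters left out ...]
)] | before [(np.int64(575), np.int64(-298), np.int64(54)), (np.int64(590), np.int64(-285), np.int64(37))]
286 [(np.int64(568), np.int64(-297), np.int64(43)), (np.int64(575), np.int64(-301), np.int64(46)), (np.int64(583), np.int64(-304), np.int64(46)), (np.int64(594), np.int64(-299), np.int64(38))] | before [(np.int64(576), np.int64(-300), np.int64(44)), (np.int64(583), np.int64(-303), np.int64(45))]
290 [(np.int64(566), np.int64(-304), np.int64(38)), (np.int64(574), np.int64(-305), np.int64(37)), (np.int64(583), np.int64(-307), np.int64(37)), (np.int64(590), np.int64(-310), np.int64(39))] | before [(np.int64(574), np.int64(-306), np.int64(39)), (np.int64(583), np.int64(-306), np.int64(36))]
```

```bash
python3 - <<'E'
from m import *
im,d,X=cloud("side","1"); cv2.imwrite("pics/v1.png",cv2.resize(im[215:305,310:430],None,fx=6.6,fy=6.6,interpolation=cv2.INTER_CUBIC))
o=ctrl.get_obs(); 
im0,d0,X0=cloud("top","0"); print("start tcp in top",proj("top",[.1349,-.5332,.1747]),proj("side",[.1349,-.5332,.1747]))
E
```

```text
start tcp in top [596.72294127 395.1170724 ] [105.78810355 398.04290351]
```

View pics/v1.png

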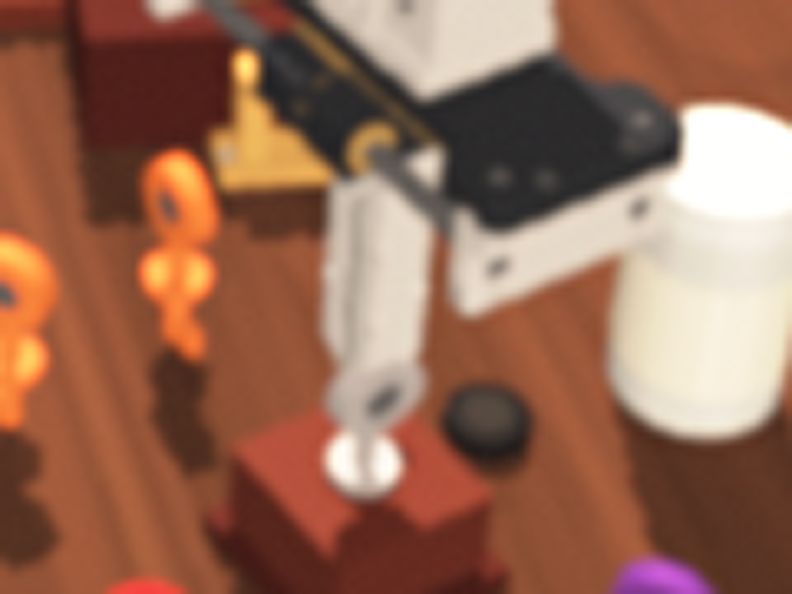

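```bash
python3 - <<'E'
from m import *
im,d,X=cloud("side","1")
f=lambda u,v:tuple(int(a) for a in (X[v,u]*1000).round())
print("body edge",[f(382,v) for v in range(254,268,2)],[f(408,v) for v in range(238,250,2)])
print("col 367",[(v,f(367,v)) for v in range(262,284,1)])
print("rows across 272",[(u,f(u,272)) for u in range(356,378,1)])
E
```

```text
body edge [(568, -388, 211), (571, -383, 202), (571, -383, 197), (572, -381, 190), (658, -195, -1), (657, -199, -2), (655, -204, -5)] [(619, -376, 228), (620, -375, 222), (622, -372, 215), (622, -373, 211), (627, -364, 198), (627, -367, 195)]
col 367 [(262, (574, -309, 120)), (263, (573, -313, 121)), (264, (573, -312, 118)), (265, (574, -309, 112)), (266, (574, -311, 112)), (267, (574, -310, 108)), (268, (574, -310, 105)), (269, (575, -309, 101)), (270, (575, -311, 100)), (271, (577, -306, 92)), (272, (577, -305, 89)), (273, (578, -304, 84)), (274, (578, -304, 82)), (275, (579, -303, 78)), (276, (579, -302, 74)), (277, (579, -303, 73)), (278, (580, -302, 69)), (279, (580, -301, 65)), (280, (580, -302, 62)), (281, (588, -283, 39)), (282, (585, -290, 44)), (283, (583, -296, 47))]
rows across 272 [(356, (588, -213, 0)), (357, (590, -212, -2)), (358, (592, -214, 0)), (359, (595, -213, -2)), (360, (597, -215, -1)), (361, (567, -299, 86)), (362, (568, -303, 88)), (363, (570, -303, 88)), (364, (571, -304, 89)), (365, (573, -304, 88)), (366, (575, -306, 90)), (367, (577, -305, 89)), (368, (581, -302, 85)), (369, (583, -302, 85)), (370, (586, -301, 83)), (371, (587, -303, 84)), (372, (591, -299, 80)), (373, (593, -300, 80)), (374, (628, -223, 1)), (375, (632, -221, -3)), (376, (634, -222, -2)), (377, (635, -225, 0))]
```

The gripper's body underside shows at z≈190 mm, where the reported pose implies 156, and the finger ends are at about 93 mm instead of 59. So the real tool sits about 34 mm above the reported z, and the fingers only pinched the top of the bow. I'll open, go down in checked steps, and measure against the camera.

```bash
python3 -m inch '[0,0,-0.2,0,0,0,0.4,0,0,0,0,0,0,0.4,0,0,0.8,0,0,0,0.4,0,0,0.8,0,0,0,0.4,0,0,0.8,0,0,0,0.4,0,0,0,0,0,0,0.4]'
python3 - <<'E'
from m import *
to(576.8,-295.5,24,107.5)
n="side"; im,d=ctrl.camera(n); cv2.imwrite(f"pics/{n}2.png",im[:,:,::-1]); np.save(f"pics/{n}2d.npy",d)
im,d,X=cloud(n,"2"); f=lambda u,v:tuple(int(a) for a in (X[v,u]*1000).round())
cv2.imwrite("pics/v2.png",cv2.resize(im[225:315,310:430],None,fx=6.6,fy=6.6,interpolation=cv2.INTER_CUBIC))
for u in (358,362,366,370): print(u,[(v,f(u,v)) for v in range(262,292,2)])
E
```

```text
time_s: 6.7
ee_pos: [0.5764, -0.2953, 0.0351]
eef_rot: [-3.141, -0.001, 1.87]
force: [0.4, 0.6, -0.2]
grip_width: 0.0374
t 6.70 pos [ 576.41 -295.35   35.1 ] rot [-1.7994e+02 -7.0000e-02  1.0717e+02] F [ 0.4  0.6 -0.2] M [ 0.02 -0.08  0.  ] w 0.0374 q6 -2.40
shift cm [-0.027  0.033  1.11 ] turn [-0.0011 -0.0011 -0.0058]
358 [(262, (566, -280, 96)), (264, (566, -279, 89)), (266, (567, -279, 83)), (268, (567, -280, 79)), (270, (567, -280, 73)), (272, (567, -280, 67)), (274, (562, -296, 78)), (276, (562, -297, 73)), (278, (572, -271, 40)), (280, (570, -276, 39)), (282, (568, -282, 40)), (284, (567, -286, 38)), (286, (565, -291, 38)), (288, (563, -298, 39)), (290, (562, -302, 37))]
362 [(262, (576, -277, 91)), (264, (577, -275, 84)), (266, (576, -277, 80)), (268, (577, -276, 73)), (270, (570, -296, 87)), (272, (568, -301, 87)), (274, (568, -303, 83)), (276, (568, -304, 78)), (278, (568, -303, 72)), (280, (569, -304, 67)), (282, (575, -287, 43)), (284, (573, -294, 44)), (286, (572, -299, 44)), (288, (570, -304, 44)), (290, (569, -306, 40))]
366 [(262, (621, -185, -1)), (264, (619, -193, 0)), (266, (618, -196, -4)), (268, (578, -295, 91)), (270, (577, -299, 89)), (272, (577, -300, 84)), (274, (578, -300, 78)), (276, (578, -299, 71)), (278, (579, -299, 66)), (280, (579, -299, 59)), (282, (580, -297, 51)), (284, (572, -319, 69)), (286, (572, -319, 64)), (288, (578, -307, 44)), (290, (579, -305, 37))]
370 [(262, (573, -325, 135)), (264, (573, -327, 132)), (266, (573, -327, 126)), (268, (574, -326, 120)), (270, (574, -327, 115)), (272, (575, -327, 110)), (274, (575, -327, 105)), (276, (575, -329, 101)), (278, (575, -328, 94)), (280, (575, -329, 90)), (282, (576, -329, 84)), (284, (577, -328, 77)), (286, (591, -296, 36)), (288, (588, -304, 39)), (290, (586, -308, 38))]
```

View pics/v2.png

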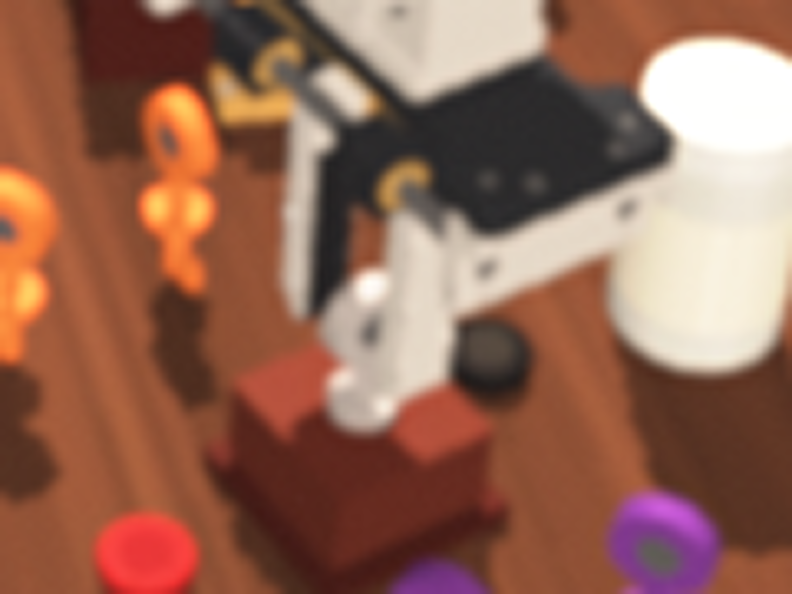

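The fingers now straddle the bow, and their ends are at about 68 mm against 35 mm reported. I'll go 10 mm lower and grip.

```bash
python3 -m inch '[0,0,0.5,0,0,0,0.4,0,0,0.5,0,0,0,0.4,0,0,0,0,0,0,0.2,0,0,0,0,0,0,0.05,0,0,0,0,0,0,0,0,0,0,0,0,0,0]' 30
python3 -c "
from h import *
to(576.8,-295.5,24,107.5)"
```

```text
time_s: 7.5
ee_pos: [0.5768, -0.2955, 0.0262]
eef_rot: [3.142, 0.0, 1.87]
force: [-0.8, -1.0, -1.0]
grip_width: 0.0085
t 7.50 pos [ 576.85 -295.55   26.2 ] rot [180.     0.   107.17] F [-0.8 -1.  -1. ] M [ 0.01 -0.18 -0.04] w 0.0085 q6 -2.40
shift cm [ 0.006 -0.003  0.22 ] turn [ 0.      0.     -0.0058]
```

```bash
python3 -m inch '[0,0,-0.8,0,0,0,0,0,0,-0.8,0,0,0,0,0,0,-1,0,0,0,0,0,0,-1,0,0,0,0,0,0,-2,0,0,0,0,0,0,-2.5,0,0,0,0,0,0,-2.5,0,0,0,0,0,0,-1,0,0,0,0,0,0,0,0,0,0,0]'
python3 - <<'E'
from m import *
to(615.3,-19.9,142,81.7)
n="side"; im,d=ctrl.camera(n); cv2.imwrite(f"pics/{n}3.png",im[:,:,::-1]); np.save(f"pics/{n}3d.npy",d)
cv2.imwrite("pics/v3.png",cv2.resize(im[200:300,310:430,::-1],None,fx=5,fy=5,interpolation=cv2.INTER_CUBIC))
print(proj(n,np.array([.5768,-.2955,.04+.116])), proj(n,np.array([.5768,-.2955,.016+.116])))
E
```

```text
time_s: 8.62
ee_pos: [0.577, -0.2957, 0.1427]
eef_rot: [3.141, 0.001, 1.87]
force: [0.5, -0.2, -0.8]
grip_width: 0.0089
t 8.62 pos [ 576.96 -295.65  142.74] rot [1.7996e+02 4.0000e-02 1.0717e+02] F [ 0.5 -0.2 -0.8] M [ 0.13 -0.15  0.02] w 0.0089 q6 -2.40
shift cm [25.215 11.803  0.064] turn [0.0008 0.0005 0.4445]
[367.4153225  243.70043931] [366.62044208 252.91086461]
```

View pics/v3.png

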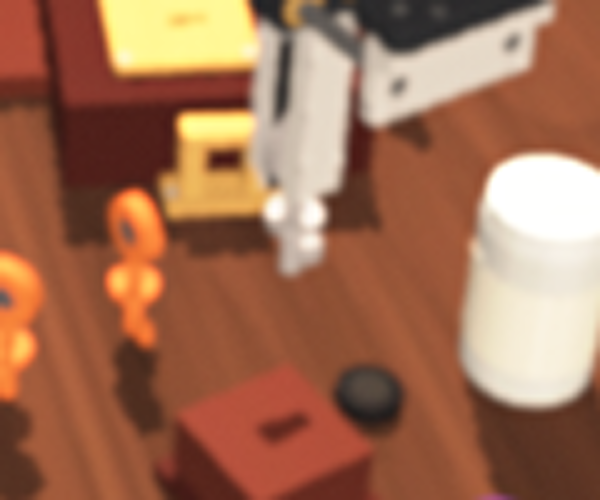

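The key is held with its flag to +x (tip at crop (290,275)), the stand's opening is clear, and its slot runs to +x as assumed. Now over the keyhole.

```bash
python3 -m inch '[3.15,1.475,0,0,0,0,0,3.15,1.475,0,0,0,0,0,3.15,1.475,0,0,0,0,0,3.15,1.475,0,0,0,0,0,3.15,1.475,0,0,0,0,0,3.15,1.475,0,0,0,0,0,3.15,1.475,0,0,0,0,0,3.15,1.475,0,0,0,0,0,0,0,0,0,0,0.148,0,0,0,0,0,0,0.148,0,0,0,2,0,0,0.148,0,0,0,2,0,0,0,0,0,0,1.5,0,0,0,0,0,0,0,0,0,0,0]'
python3 - <<'E'
from m import *
to(615.3,-19.9,75,81.7)
out=[]
for n,c in (("side",(343,200)),("top",(342,168))):
    im,d=ctrl.camera(n); cv2.imwrite(f"pics/{n}4.png",im[:,:,::-1]); np.save(f"pics/{n}4d.npy",d)
    out.append(cv2.resize(im[c[1]-30:c[1]+30,c[0]-30:c[0]+30,::-1],(400,400),interpolation=cv2.INTER_CUBIC))
cv2.imwrite("pics/v4.png",np.hstack(out))
p=ctrl.get_obs()["ee_pos"]; z=p[2]+.0138-.024
print("tip pred",(proj("side",np.r_[p[:2],z])-[313,170])*400/60,"hole",(proj("side",[.6153,-.0199,.06])-[313,170])*400/60)
E
```

```text
time_s: 10.42
ee_pos: [0.6144, -0.0199, 0.0856]
eef_rot: [-3.139, 0.0, 1.427]
force: [0.8, -0.2, -1.1]
grip_width: 0.0091
t 10.43 pos [614.43 -19.91  85.62] rot [-1.7984e+02  1.0000e-02  8.1740e+01] F [ 0.8 -0.2 -1.1] M [ 0.08 -0.18 -0.01] w 0.0091 q6 -1.52
shift cm [0.013 0.089 1.062] turn [-0.0028  0.0002  0.0007]
tip pred [215.62251351 181.5837057 ] hole [213.68577132 217.84013837]
```

View pics/v4.png

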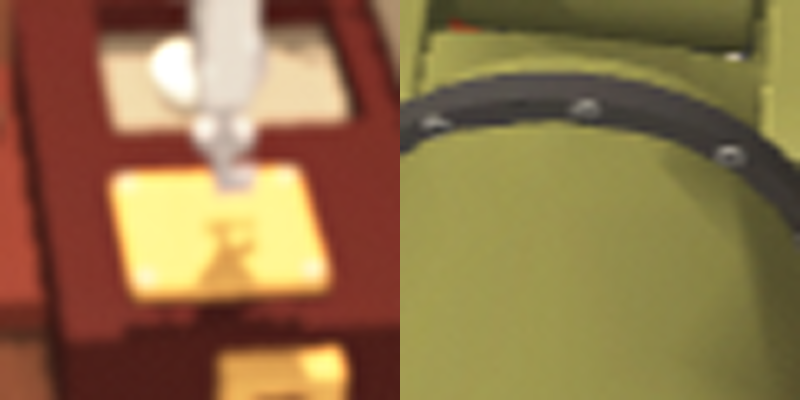

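The tip hangs over the plate with its flag to +x, at about (235,185), and the keyhole is near (228,225). I'll fit the plate's top outline in both first pictures for a finer centre.

```bash
python3 - <<'E'
from m import *
from scipy.optimize import minimize
def quad(x,y,h,yaw,z):
    c,s=np.cos(yaw),np.sin(yaw); return [np.array([x+c*a-s*b,y+s*a+c*b,z]) for a,b in ((-h,-h),(h,-h),(h,h),(-h,h))]
def fit(n,img,h,z,x0,yaw,sel):
    # maximise contrast: mean inside shrunk ring minus outside ring, in a smooth rendering
    S=8
    def render(p,hh):
        q=np.array([proj(n,P) for P in quad(p[0]/1e3,p[1]/1e3,hh,np.radians(p[2]),z)])
        m=np.zeros((400,640),np.uint8); cv2.fillConvexPoly(m,np.round((q)*16).astype(np.int32),255,cv2.LINE_AA,4); return m/255.
    def cost(p):
        m=render(p,h); w=render(p,h*1.3)>0; a=img[w]; b=m[w]; return -np.corrcoef(a,b)[0,1]
    best=min((minimize(cost,np.array([x0[0]+dx,x0[1]+dy,yaw]),method="Nelder-Mead",options=dict(initial_simplex=np.array([x0[0]+dx,x0[1]+dy,yaw])+np.array([[0,0,0],[3,0,0],[0,3,0],[0,0,3]]),xatol=.02)) for dx in(-2,2) for dy in (-2,2)),key=lambda r:r.fun)
    return best.x.round(2),round(best.fun,3)
for n in ("top","side"):
    im=cv2.imread(f"pics/{n}0.png").astype(float)
    print(n,"plate",fit(n,im[...,1],.037,.06,(615,-20),-8.3,None))
# stand top from pictures after key lifted (side) 
    hz=cv2.cvtColor(im.astype(np.uint8),cv2.COLOR_BGR2GRAY)
im=cv2.imread("pics/side3.png").astype(float)
print("stand side",fit("side",im[...,2],.030,.04,(577,-295.5),17.5,None))
im=cv2.imread("pics/side3.png"); g=im[...,2].astype(float)
u,v=np.meshgrid(np.arange(355,378),np.arange(276,292)); 
im0=cv2.imread("pics/side0.png")[194:212,332:364,2]; print(im0[::1,4:28:1])
E
```

```text
top plate (array([615.15, -19.97,  -7.92]), np.float64(-0.97))Traceback (most recent call last):
  File "<stdin>", line 17, in <module>
  File "<stdin>", line 13, in fit
  File "<stdin>", line 13, in <genexpr>
    res = _minimize_neldermead(fun, x0, args, callback, bounds=bounds,
                               **options)
    fxr = func(xr)
    fx = function(np.copy(x), *(wrapper_args + args))
  File "<stdin>", line 12, in cost
  File "<stdin>", line 9, in render
  File "h.py", line 13, in proj
    p,f,T=cam(n); c=(T@np.r_[X,1])[:3]; return np.array([p["cx"]+f*c[0]/c[2],p["cy"]+f*c[1]/c[2]])
          ~~~^^^
  File "h.py", line 4, in cam
    p=ctrl.camera_params(n); f=200/np.tan(np.radians(p["vertical_fov"])/2)
ValueError: time passes only in moves, steps and waits
```

```bash
python3 - <<'E'
s=open("h.py").read().replace("def cam(n):","import functools\n@functools.cache\ndef cam(n):"); open("h.py","w").write(s)
E
python3 - <<'E'
from m import *
from scipy.optimize import minimize
def fit(n,img,h,z,p0):
    def render(p,hh):
        c,s=np.cos(np.radians(p[2])),np.sin(np.radians(p[2]))
        q=np.array([proj(n,np.array([p[0]/1e3+c*a-s*b,p[1]/1e3+s*a+c*b,z])) for a,b in ((-hh,-hh),(hh,-hh),(hh,hh),(-hh,hh))])
        m=np.zeros((400,640),np.uint8); cv2.fillConvexPoly(m,np.round(q*16).astype(np.int32),255,cv2.LINE_AA,4); return m/255.
    def cost(p):
        w=render(p,h*1.3)>0; return -np.corrcoef(img[w],render(p,h)[w])[0,1]
    r=minimize(cost,p0,method="Nelder-Mead",options=dict(initial_simplex=np.array(p0)+np.array([[-2,-2,0],[3,0,0],[0,3,0],[0,0,3]])))
    return r.x.round(2),round(r.fun,3)
try: 
    for n in ("top","side"):
        im=cv2.imread(f"pics/{n}0.png").astype(float); print(n,"plate",fit(n,im[...,1],.037,.06,(615,-20,-8.3)))
    im=cv2.imread("pics/side3.png").astype(float); print("stand side",fit("side",im[...,2],.030,.04,(577,-295.5,17.5)))
except ValueError as e: print(e)
print(cv2.imread("pics/side0.png")[196:211,336:362,1])
E
```

```text
top plate (array([615.39, -19.92,  -7.97]), np.float64(-0.969))
side plate (array([614.11, -25.  ,  -7.96]), np.float64(-0.98))
stand side (array([ 577.66, -294.9 ,   17.25]), np.float64(-0.786))
[[215 216 215 215 215 218 224 227 228 228 227 231 235 238 238 239 241 244
  246 246 241 198 123  61  47  48]
 [247 246 245 245 245 245 246 247 246 246 246 247 246 246 246 247 247 247
  247 247 244 218 150  75  47  47]
 [248 247 246 246 246 246 247 247 247 246 247 247 246 246 246 246 247 247
  246 246 245 237 177  96  50  47]
 [247 246 245 245 245 245 245 246 246 246 246 246 246 245 245 246 246 246
  246 246 246 242 201 118  58  47]
 [246 246 245 245 245 245 245 246 246 246 246 246 246 245 245 246 246 246
  246 246 246 244 217 138  70  47]
 [246 246 245 244 244 245 245 245 244 244 244 244 244 244 244 245 246 246
  246 246 246 245 229 162  84  49]
 [246 246 245 244 244 245 244 241 237 234 233 234 235 235 235 241 245 246
  246 245 245 245 239 190 105  53]
 [246 246 245 244 244 245 243 235 222 209 205 212 220 223 225 236 244 246
  246 245 245 245 243 210 128  62]
 [246 246 245 244 245 245 242 232 216 204 204 216 227 230 232 238 244 246
  246 246 245 246 244 224 151  77]
 [246 246 245 245 245 245 244 239 233 231 232 236 241 243 244 244 245 246
  246 246 245 245 245 237 181 100]
 [246 246 245 245 244 245 244 244 244 244 244 245 246 246 246 245 245 245
  246 246 245 245 245 243 207 127]
 [246 246 246 245 245 244 245 245 246 247 247 246 246 246 246 245 245 245
  245 246 245 245 245 244 224 153]
 [246 246 245 245 245 244 245 245 246 246 246 246 246 246 246 245 245 245
  245 245 245 245 245 246 238 180]
 [246 246 245 245 245 245 245 246 246 246 246 246 246 246 246 246 245 245
  246 246 246 245 245 247 244 200]
 [246 246 246 246 245 245 246 246 246 246 246 246 246 246 246 245 244 244
  245 245 245 244 243 243 241 203]]
```

```bash
python3 -c "
from h import *
to(614.7,-20.7,72,81.9)"
```

```text
t 10.53 pos [615.38 -20.01  87.48] rot [179.98  -0.    81.73] F [ 0.1 -0.4 -0.6] M [ 0.05 -0.15  0.03] w 0.0088 q6 -1.52
shift cm [-0.078 -0.058  1.548] turn [ 0.0003 -0.     -0.0029]
```

```bash
python3 -m inch '[-0.078,-0.058,0.8,0,0,-0.003,0,0,0,0.55,0,0,0,0,0,0,0,0,0,0,0]'
python3 -m inch '[0,0,0.15,0,0,0,0,0,0,0,0,0,0,0]'
python3 -m inch '[0,0,0.15,0,0,0,0,0,0,0,0,0,0,0]'
python3 -m inch '[0,0,0.15,0,0,0,0,0,0,0,0,0,0,0]'
python3 -c "
from h import *
to(614.7,-20.7,66,81.9)"
```

```text
time_s: 10.9
ee_pos: [0.6143, -0.0207, 0.0732]
eef_rot: [-3.141, 0.0, 1.429]
force: [0.2, 0.3, 0.1]
grip_width: 0.0087
time_s: 11.15
ee_pos: [0.6146, -0.0206, 0.0722]
eef_rot: [3.141, -0.0, 1.429]
force: [0.5, -0.0, -1.1]
grip_width: 0.0091
time_s: 11.4
ee_pos: [0.6145, -0.0207, 0.0705]
eef_rot: [-3.141, 0.0, 1.429]
force: [-0.3, -0.0, -0.5]
grip_width: 0.0089
time_s: 11.65
ee_pos: [0.6144, -0.0207, 0.069]
eef_rot: [-3.141, -0.0, 1.429]
force: [-0.0, 0.6, -0.6]
grip_width: 0.0087
t 11.65 pos [614.44 -20.65  69.02] rot [-179.99   -0.     81.9 ] F [-0.   0.6 -0.6] M [-0.05 -0.11  0.05] w 0.0087 q6 -1.52
shift cm [-0.001  0.026  0.302] turn [-0.0002 -0.     -0.0001]
```

```bash
python3 -m inch '[0,0,0.1,0,0,0,0,0,0,0,0,0,0,0]'
python3 -m inch '[0,0,0.1,0,0,0,0,0,0,0,0,0,0,0]'
python3 -m inch '[0,0,0.1,0,0,0,0,0,0,0,0,0,0,0]'
python3 -c "
from h import *
to(614.7,-20.7,66,81.9)"
```

```text
time_s: 11.9
ee_pos: [0.6145, -0.0207, 0.0681]
eef_rot: [-3.142, -0.0, 1.429]
force: [0.0, -0.6, -0.6]
grip_width: 0.0087
time_s: 12.15
ee_pos: [0.6145, -0.0206, 0.067]
eef_rot: [-3.141, 0.0, 1.429]
force: [0.1, 0.2, -0.4]
grip_width: 0.0088
time_s: 12.4
ee_pos: [0.6145, -0.0206, 0.066]
eef_rot: [-3.141, 0.0, 1.429]
force: [0.1, -0.1, -0.7]
grip_width: 0.0089
t 12.40 pos [614.45 -20.65  66.05] rot [-179.99    0.     81.9 ] F [ 0.1 -0.1 -0.7] M [ 0.02 -0.14 -0.03] w 0.0089 q6 -1.52
shift cm [-0.002  0.025  0.005] turn [-0.0002  0.     -0.    ]
```

```bash
python3 -m inch '[0,0,0.15,0,0,0,0,0,0,0,0,0,0,0]'
python3 -m inch '[0,0,0.15,0,0,0,0,0,0,0,0,0,0,0]' | grep -E "pos|force"
python3 -m inch '[0,0,0.15,0,0,0,0,0,0,0,0,0,0,0]'| grep -E "pos|force"
```

```text
time_s: 12.65
ee_pos: [0.6144, -0.0207, 0.0645]
eef_rot: [-3.141, 0.0, 1.429]
force: [0.6, -0.7, -0.4]
grip_width: 0.0089
ee_pos: [0.6145, -0.0206, 0.063]
force: [0.1, -1.3, -1.1]
ee_pos: [0.6144, -0.0206, 0.0615]
force: [-0.5, -0.4, -1.0]
```

```bash
for i in 1 2 3; do :; done
python3 -m inch '[0,0,0.15,0,0,0,0,0,0,0.15,0,0,0,0,0,0,0,0,0,0,0]'| grep -E "pos|force"
python3 -m inch '[0,0,0.15,0,0,0,0,0,0,0.15,0,0,0,0,0,0,0,0,0,0,0]'| grep -E "pos|force"
python3 -m inch '[0,0,0.15,0,0,0,0,0,0,0.15,0,0,0,0,0,0,0,0,0,0,0]'| grep -E "pos|force"
```

```text
ee_pos: [0.6144, -0.0206, 0.0585]
force: [0.6, -0.8, -1.0]
ee_pos: [0.6144, -0.0207, 0.0555]
force: [-0.4, 0.0, -1.1]
ee_pos: [0.6144, -0.0207, 0.0524]
force: [-0.2, 0.0, -0.4]
```

```bash

python3 -m inch '[0,0,0.15,0,0,0,0,0,0,0.15,0,0,0,0,0,0,0,0,0,0,0]'| grep -E "pos|force"
python3 -m inch '[0,0,0.1,0,0,0,0,0,0,0.1,0,0,0,0,0,0,0,0,0,0,0]'| grep -E "pos|force"
python3 -m inch '[0,0,0.1,0,0,0,0,0,0,0,0,0,0,0]'| grep -E "pos|force"
python3 - <<'E'
from m import *
n="side"; im,d=ctrl.camera(n); cv2.imwrite(f"pics/{n}5.png",im[:,:,::-1]); np.save(f"pics/{n}5d.npy",d)
cv2.imwrite("pics/v5.png",cv2.resize(im[170:230,313:373,::-1],(540,540),interpolation=cv2.INTER_CUBIC))
E
```

```text
ee_pos: [0.6144, -0.0207, 0.0495]
force: [0.3, 0.1, -0.9]
ee_pos: [0.6145, -0.0207, 0.0476]
force: [0.4, -1.1, -0.8]
ee_pos: [0.6145, -0.0206, 0.0466]
force: [0.6, 0.5, -0.8]
```

View pics/v5.png

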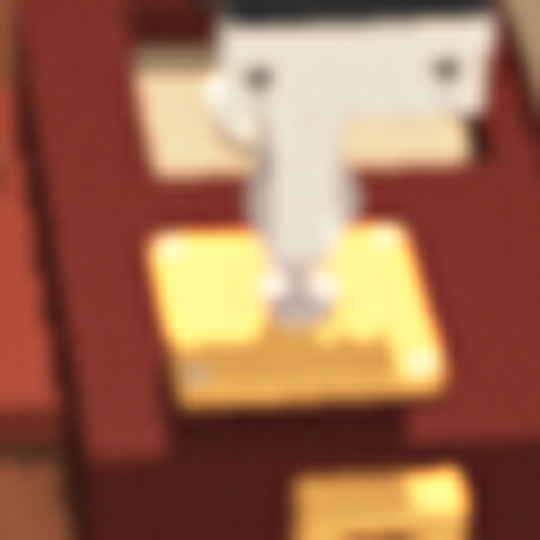

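The key went in without contact and its collar is almost on the plate at (300,290). Now I'll seat it gently.

```bash

python3 -m inch '[0,0,0.05,0,0,0,0,0,0,0,0,0,0,0]'| grep -E "pos|force"
python3 -m inch '[0,0,0.05,0,0,0,0,0,0,0,0,0,0,0]'| grep -E "pos|force"
python3 -m inch '[0,0,0.05,0,0,0,0,0,0,0,0,0,0,0]'| grep -E "pos|force"
```

```text
ee_pos: [0.6145, -0.0207, 0.0461]
force: [0.4, 0.2, -1.1]
ee_pos: [0.6146, -0.0207, 0.0461]
force: [-2.1, -0.3, 5.5]
ee_pos: [0.6147, -0.0207, 0.0461]
force: [-4.5, 0.3, 9.6]
```

```bash

python3 -m inch '[0,0,-0.05,0,0,0.05,0,0,0,0,0,0,0.1,0,0,0,0,0,0,0.1,0,0,0,0,0,0,0,0]' 40 | grep -E "pos|force"; python3 -c "
from h import *
to()"
python3 -m inch '[0,0,0,0,0,0.1,0,0,0,0,0,0,0.1,0,0,0,0,0,0,0.1,0,0,0,0,0,0,0,0]'| grep -E "pos|force"; python3 -c "
from h import *
to()"
python3 -m inch '[0,0,0,0,0,0.1,0,0,0,0,0,0,0.1,0,0,0,0,0,0,0.1,0,0,0,0,0,0,0,0]'| grep -E "pos|force"; python3 -c "
from h import *
to()"
```

```text
ee_pos: [0.6151, -0.0204, 0.0461]
force: [1.8, 2.4, 4.9]
t 16.57 pos [615.07 -20.42  46.12] rot [ 1.7993e+02 -5.0000e-02  6.7610e+01] F [1.8 2.4 4.9] M [ 0.55 -0.55  0.04] w 0.0087 q6 -1.27
shift cm [0. 0. 0.] turn [ 0.0013 -0.0009 -0.    ]
ee_pos: [0.6152, -0.0204, 0.0461]
force: [4.8, 3.3, 3.7]
t 17.07 pos [615.2  -20.35  46.15] rot [ 1.7993e+02 -8.0000e-02  5.0550e+01] F [4.8 3.3 3.7] M [ 0.81 -0.98 -0.  ] w 0.0090 q6 -0.98
shift cm [0. 0. 0.] turn [ 0.0012 -0.0014 -0.    ]
ee_pos: [0.6153, -0.0204, 0.0461]
force: [5.3, 3.1, 4.3]
t 17.57 pos [615.28 -20.4   46.13] rot [ 1.7995e+02 -1.0000e-01  3.3370e+01] F [5.3 3.1 4.3] M [ 0.82 -1.15  0.03] w 0.0087 q6 -0.68
shift cm [0. 0. 0.] turn [ 0.0009 -0.0018 -0.    ]
```

```bash
T='from h import *
to()'
python3 -m inch '[0,0,0,0,0,0.1,0,0,0,0,0,0,0.1,0,0,0,0,0,0,0,0]'>/dev/null; python3 -c "$T" | head -1
python3 -m inch '[0,0,0,0,0,0.05,0,0,0,0,0,0,0.05,0,0,0,0,0,0,0,0]'>/dev/null; python3 -c "$T" | head -1
python3 -m inch '[0,0,0,0,0,0.05,0,0,0,0,0,0,0,0]'>/dev/null; python3 -c "$T" | head -1
```

```text
t 17.95 pos [615.61 -20.28  46.18] rot [ 1.7996e+02 -1.6000e-01  2.1910e+01] F [6.2 3.4 3.4] M [ 0.84 -1.59  0.06] w 0.0086 q6 -0.48
t 18.32 pos [615.89 -20.3   46.22] rot [179.96  -0.21  16.23] F [9.1 4.2 1.2] M [ 0.88 -2.16  0.15] w 0.0089 q6 -0.38
t 18.57 pos [616.16 -20.32  46.26] rot [179.96  -0.24  13.37] F [9.2 3.6 0.3] M [ 0.95 -2.55  0.2 ] w 0.0088 q6 -0.33
```

```bash
T='from h import *
to()'
python3 -m inch '[0,0,0,0,0,0.05,0,0,0,0,0,0,0,0]'>/dev/null; python3 -c "$T" | head -1
python3 -m inch '[0,0,0,0,0,0.05,0,0,0,0,0,0,0,0]'>/dev/null; python3 -c "$T" | head -1
python3 - <<'E'
from m import *
n="side"; im,d=ctrl.camera(n); cv2.imwrite(f"pics/{n}6.png",im[:,:,::-1])
a=cv2.imread("pics/side0.png"); f=lambda i:cv2.resize(i[190:250,320:390],(400,343),interpolation=cv2.INTER_CUBIC)
cv2.imwrite("pics/v6.png",np.hstack([f(a),f(im[:,:,::-1])]))
E
```

```text
t 18.82 pos [616.43 -20.41  46.31] rot [179.96  -0.28  10.5 ] F [11.8  3.6 -0.7] M [ 0.85 -2.95  0.18] w 0.0089 q6 -0.28
t 19.07 pos [616.64 -20.46  46.37] rot [179.96  -0.32   7.63] F [13.3  3.8  0.1] M [ 0.79 -3.23  0.25] w 0.0089 q6 -0.23
```

View pics/v6.png

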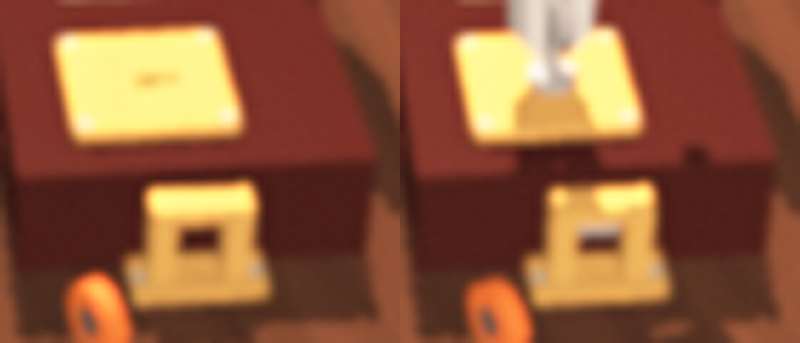

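The bolt now shows as steel in the keeper window at (600,230). I'll go on gently until a clear stop.

```bash
T='from h import *
to()'
python3 -m inch '[0,0,0,0,0,0.05,0,0,0,0,0,0,0,0]' 60 >/dev/null; python3 -c "$T" | head -1
python3 -m inch '[0,0,0,0,0,0.05,0,0,0,0,0,0,0,0]'>/dev/null; python3 -c "$T" | head -1
```

```text
t 19.38 pos [617.2  -20.44  46.43] rot [179.97  -0.4    4.78] F [16.4  3.1 -3.4] M [ 0.89 -4.1   0.29] w 0.0089 q6 -0.18
t 19.62 pos [617.45 -20.36  46.5 ] rot [179.99  -0.44   1.91] F [17.9  4.9 -3. ] M [ 0.98 -4.43  0.32] w 0.0085 q6 -0.13
```

```bash
python3 - <<'E'
from m import *
n="side"; im,d=ctrl.camera(n); cv2.imwrite(f"pics/{n}7.png",im[:,:,::-1]); np.save("pics/side7d.npy",d)
for t in "567":
    a=cv2.imread(f"pics/side{t}.png"); print(t); print(a[224:236,350:362,0])
_,d,X=cloud(n,"7"); print((X[224:236,353:358,1]*1000).round().astype(int)); print((X[224:236,353:358,2]*1000).round().astype(int))
# case -y end in world, along case y
c,s=np.cos(np.radians(-8.2)),np.sin(np.radians(-8.2)); C=np.array([.639,.045])
P=X[224:236,353:358,:2]-C; print("case y",((-s*P[...,0]+c*P[...,1])*1000).round().astype(int))
to()
E
```

```text
5
[[ 80  81  81  80  80  80  81  88 106 130 144 148]
 [ 84  83  84  83  83  84  84  87 101 124 142 147]
 [ 86  87  85  87  87  87  88  92  99 111 124 126]
 [ 88  89  90  91  90  91  91  93  96 100 102 102]
 [ 90  89  89  88  87  85  83  83  87  89  92  92]
 [ 86  76  70  69  67  64  61  61  69  79  87  91]
 [ 81  62  45  39  38  36  34  39  54  73  87  92]
 [ 77  54  31  25  24  23  22  30  51  74  87  93]
 [ 75  53  29  24  24  24  27  34  54  75  88  93]
 [ 76  55  40  37  40  40  39  44  58  76  88  92]
 [ 82  68  62  61  63  62  63  61  67  79  89  92]
 [ 87  83  78  79  80  80  79  77  74  81  89  93]]
6
[[ 82  80  81  85 106 130 143 146 146 142 141 142]
 [ 85  83  83  85  99 124 143 146 143 135 127 126]
 [ 85  84  85  85  91 108 121 125 122 112 102  99]
 [ 90  90  91  90  92  97 103 103 101  95  92  90]
 [ 94 101 107 108 109 110 113 111 100  91  91  93]
 [102 118 132 135 135 136 137 130 108  89  88  93]
 [ 99 119 133 134 132 132 131 123 100  83  86  92]
 [ 89  92  94  91  90  89  87  80  73  77  87  92]
 [ 77  61  48  44  42  42  40  42  55  74  88  93]
 [ 75  54  39  36  37  3
[... 1114 characters left out ...]
44]
 [45 45 44 43 45]
 [43 44 42 43 45]
 [40 40 41 39 39]
 [40 37 37 38 37]
 [26 29 25 27 23]
 [21 23 13 12 13]
 [13 13 13 10 10]
 [ 8  7 10  9  5]
 [ 4  7  5  3  2]
 [ 3  5  1  6  4]]
case y [[-140 -139 -139 -141 -140]
 [-141 -143 -142 -144 -144]
 [-148 -149 -147 -147 -150]
 [-149 -151 -149 -150 -153]
 [-150 -150 -151 -149 -150]
 [-154 -150 -150 -151 -151]
 [-141 -144 -140 -142 -138]
 [-138 -141 -129 -128 -129]
 [-132 -132 -133 -129 -130]
 [-131 -129 -134 -132 -127]
 [-130 -133 -132 -129 -128]
 [-132 -135 -130 -136 -134]]
t 19.68 pos [617.44 -20.35  46.48] rot [179.99  -0.44   1.95] F [18.1  3.3 -3.1] M [ 1.01 -4.31  0.35] w 0.0089 q6 -0.13
shift cm [0. 0. 0.] turn [ 0.0001 -0.0076 -0.    ]
```

The bolt pixels are the same at 1.30 and 1.40 rad while the torque kept rising, so the bolt is on its stop. Turning back home.

```bash
T='from h import *
to(yaw=81.9)'
python3 -m inch '[0,0,0,0,0,-0.14,0,0,0,0,0,0,-0.14,0,0,0,0,0,0,-0.14,0,0,0,0,0,0,-0.14,0,0,0,0,0,0,-0.14,0,0,0,0,0,0,-0.14,0,0,0,0,0,0,-0.14,0,0,0,0,0,0,0,0]' >/dev/null; python3 -c "$T"
python3 -m inch '[0,0,0,0,0,-0.14,0,0,0,0,0,0,-0.14,0,0,0,0,0,0,-0.14,0,0,0,0,0,0,0,0,0,0,0,0,0,0,0]' >/dev/null; python3 -c "$T"
```

```text
t 20.68 pos [614.42 -20.84  46.07] rot [1.80e+02 2.00e-02 5.82e+01] F [-2.   0.9  7.6] M [0.22 0.09 0.02] w 0.0086 q6 -1.11
shift cm [0. 0. 0.] turn [-0.000e+00  3.000e-04 -4.136e-01]
t 21.30 pos [614.54 -21.14  46.08] rot [1.7998e+02 4.0000e-02 8.2140e+01] F [ 0.4 -0.8  6. ] M [-0.07 -0.03  0.05] w 0.0085 q6 -1.53
shift cm [0. 0. 0.] turn [0.0003 0.0007 0.0042]
```

```bash

python3 -m inch '[0,0,-0.1,0,0,0.004,0,0,0,-0.15,0,0,0,0,0,0,0,0,0,0,0]'| grep -E "pos|force"
python3 -m inch '[0,0,-0.25,0,0,0,0,0,0,-0.25,0,0,0,0,0,0,0,0,0,0,0]'| grep -E "pos|force"
python3 -m inch '[0,0,-0.25,0,0,0,0,0,0,-0.25,0,0,0,0,0,0,0,0,0,0,0]'| grep -E "pos|force"
```

```text
ee_pos: [0.6143, -0.0207, 0.0479]
force: [-0.1, 0.3, -0.4]
ee_pos: [0.6146, -0.0206, 0.0534]
force: [-0.3, -0.0, -0.7]
ee_pos: [0.6147, -0.0206, 0.0584]
force: [0.2, 0.4, -1.1]
```

```bash

python3 -m inch '[0,0,-0.3,0,0,0,0,0,0,-0.3,0,0,0,0,0,0,-0.3,0,0,0,0,0,0,-0.4,0,0,0,0,0,0,0,0,0,0,0]'| grep -E "pos|force"
python3 -m inch '[0,0,-2,0,0,0,0,0,0,-2.5,0,0,0,0,0,0,-2.5,0,0,0,0,0,0,0,0,0,0,0]'| grep -E "pos|force"
python3 -c "
from h import *
to(576.85,-295.55,142,107.17)"
```

```text
ee_pos: [0.6147, -0.0207, 0.0716]
force: [0.6, -0.3, -0.8]
ee_pos: [0.6153, -0.0207, 0.1427]
force: [-0.1, 0.1, -1.2]
t 23.55 pos [615.31 -20.73 142.66] rot [ 1.7982e+02 -1.0000e-02  8.1670e+01] F [-0.1  0.1 -1.2] M [ 0.09 -0.16  0.01] w 0.0084 q6 -1.52
shift cm [-27.75    0.177   0.062] turn [ 0.0032  0.0005 -0.4451]
```

```bash

python3 -m inch '[-3.083,0.02,0,0,0,0,0,-3.083,0.02,0,0,0,0,0,-3.083,0.02,0,0,0,0,0,-3.083,0.02,0,0,0,0,0,-3.083,0.02,0,0,0,0,0,-3.083,0.02,0,0,0,0,0,-3.083,0.02,0,0,0,0,0,-3.083,0.02,0,0,0,0,0,-3.083,0.02,0,0,0,0,0,0,0,0,0,0,-0.148,0,0,0,0,0,0,-0.148,0,0,0,0,0,0,-0.148,0,0,0,0,0,0,0,0,0,0,0,0,0,0,0]'>/dev/null
python3 - <<'E'
from m import *
to(576.85,-295.55,70,107.17)
n="side"; im,d=ctrl.camera(n); cv2.imwrite(f"pics/{n}8.png",im[:,:,::-1])
f=lambda i:cv2.resize(i[225:295,333:403],(400,400),interpolation=cv2.INTER_CUBIC)
cv2.imwrite("pics/v8.png",np.hstack([f(cv2.imread("pics/side3.png")),f(im[:,:,::-1])]))
to(576.85,-295.55,70,107.17)
E
```

```text
t 25.30 pos [ 575.91 -295.33  140.35] rot [-1.7996e+02 -4.0000e-02  1.0692e+02] F [-0.1 -0.1 -0. ] M [ 0.04 -0.11 -0.02] w 0.0088 q6 -2.40
shift cm [-0.054  0.088  7.035] turn [-0.0006 -0.0007 -0.0044]
t 25.35 pos [ 575.98 -295.35  140.58] rot [-1.7998e+02 -3.0000e-02  1.0696e+02] F [ 0.1 -0.2 -0.4] M [ 0.1  -0.13 -0.02] w 0.0085 q6 -2.40
shift cm [-0.048  0.08   7.058] turn [-0.0004 -0.0005 -0.0037]
```

View pics/v8.png

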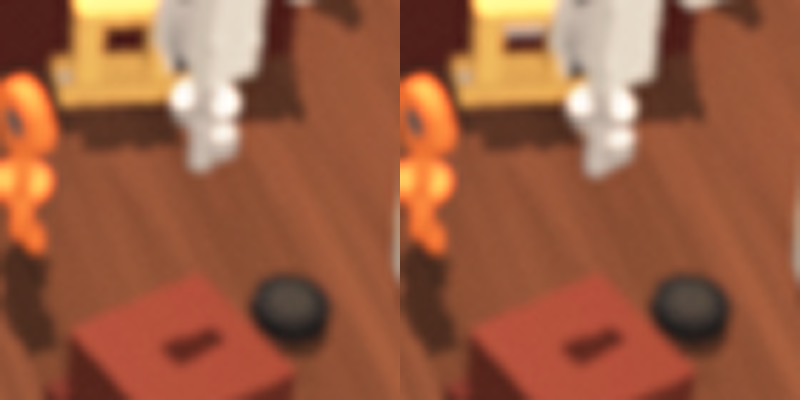

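The key sits in the hand as it did before (tip at (597,175) against (200,165), i.e. only the pose lag), and the bolt stays out in the keeper. Going down to the stand.

```bash

python3 -m inch '[-0.03,0.05,2.5,0,0,0,0,0,0,2.5,0,0,0,0,0,0,2.5,0,0,0,0,0,0,1,0,0,0,0,0,0,0,0,0,0,0,0,0,0,0,0,0,0]'>/dev/null; python3 -c "
from h import *
to(576.85,-295.55,52,107.17)"
```

```text
t 26.10 pos [ 577.14 -295.88   57.27] rot [1.7994e+02 7.0000e-02 1.0709e+02] F [0.1 0.7 0.3] M [ 0.11 -0.14  0.02] w 0.0087 q6 -2.40
shift cm [ 0.041 -0.019  0.527] turn [ 0.0011  0.0012 -0.0015]
```

```bash

python3 -m inch '[0.03,-0.01,0.4,0,0,0,0,0,0,0.2,0,0,0,0,0,0,0,0,0,0,0]'| grep -E "pos|force"
python3 -m inch '[0,0,0.2,0,0,0,0,0,0,0,0,0,0,0]'| grep -E "pos|force"
python3 -m inch '[0,0,0.2,0,0,0,0,0,0,0,0,0,0,0]'| grep -E "pos|force"
python3 -m inch '[0,0,0.2,0,0,0,0,0,0,0,0,0,0,0]'| grep -E "pos|force"
```

```text
ee_pos: [0.5764, -0.2953, 0.0501]
force: [0.2, 0.4, -1.5]
ee_pos: [0.5764, -0.2953, 0.048]
force: [-0.4, 0.1, -0.9]
ee_pos: [0.5764, -0.2953, 0.046]
force: [0.6, -0.3, -1.3]
ee_pos: [0.5764, -0.2953, 0.0439]
force: [0.8, 0.3, -1.8]
```

Inside the stand with no contact. On down to the collar.

```bash

python3 -m inch '[0,0,0.25,0,0,0,0,0,0,0.25,0,0,0,0,0,0,0.25,0,0,0,0,0,0,0,0,0,0,0]'| grep -E "pos|force"
python3 -m inch '[0,0,0.25,0,0,0,0,0,0,0.25,0,0,0,0,0,0,0.25,0,0,0,0,0,0,0,0,0,0,0]'| grep -E "pos|force"
python3 -m inch '[0,0,0.15,0,0,0,0,0,0,0,0,0,0,0]'| grep -E "pos|force"
python3 -m inch '[0,0,0.1,0,0,0,0,0,0,0,0,0,0,0]'| grep -E "pos|force"
```

```text
ee_pos: [0.5764, -0.2953, 0.0363]
force: [-0.2, -0.3, -1.1]
ee_pos: [0.5764, -0.2953, 0.0289]
force: [-0.0, 0.1, -0.2]
ee_pos: [0.5764, -0.2953, 0.0276]
force: [-0.3, -0.7, -0.8]
ee_pos: [0.5764, -0.2953, 0.0266]
force: [-0.5, 0.7, -0.8]
```

```bash

python3 -m inch '[0,0,0.05,0,0,0,0,0,0,0,0,0,0,0]'| grep -E "pos|force"
python3 -m inch '[0,0,0.05,0,0,0,0,0,0,0,0,0,0,0]'| grep -E "pos|force"
```

```text
ee_pos: [0.5765, -0.2953, 0.0262]
force: [0.2, -0.3, -1.1]
ee_pos: [0.5765, -0.2954, 0.0261]
force: [-2.6, 1.5, 5.8]
```

Seated on the collar at the same height as at the start. Release and retreat.

```bash

python3 -m inch '[0,0,-0.04,0,0,0,0,0,0,0,0,0,0,0.15,0,0,0,0,0,0,0.3,0,0,0,0,0,0,0.4,0,0,0,0,0,0,0.4,0,0,-1,0,0,0,0.4,0,0,-2,0,0,0,0.4,0,0,-3,0,0,0,0.4,0,0,-3,0,0,0,0.4,0,0,-3,0,0,0,0.4,0,0,0,0,0,0,0.4]' 20
python3 -c "
from h import *
to(420,-330,150)"
```

```text
time_s: 30.6
ee_pos: [0.5775, -0.296, 0.15]
eef_rot: [3.138, 0.004, 1.869]
force: [0.5, 0.6, -1.0]
grip_width: 0.0375
t 30.60 pos [ 577.53 -295.95  149.97] rot [179.78   0.24 107.11] F [ 0.5  0.6 -1. ] M [ 0.07 -0.1  -0.  ] w 0.0375 q6 -2.40
shift cm [  1.38  -16.057  -0.071] turn [0.0039 0.0042 0.    ]
```

```bash

python3 -m inch '[0,0,-1,0,0,0.15,0.4,0,0,-1,0,0,0.15,0.4,0,0,0,0,0,0.15,0.4,0,-3,0,0,0,0,0.4,0,-3.5,0,0,0,0,0.4,0,-3.5,0,0,0,0,0.4,0,-3.5,0,0,0,0,0.4,0,0,0,0,0,0,0.4,0,0,0,0,0,0,0.4]'|grep -E "pos|force"
python3 - <<'E'
from m import *
out=[]
for n in ("top","side"):
    im,d=ctrl.camera(n); cv2.imwrite(f"pics/{n}9.png",im[:,:,::-1]); np.save(f"pics/{n}9d.npy",d)
    a=cv2.imread(f"pics/{n}0.png").astype(int); print(n,"changed px",(abs(a-im[:,:,::-1]).max(2)>60).sum())
    _,d,X=cloud(n,"9"); z=X[...,2]; m=(z>.055)&(z<.11)&(d>0)&(np.hypot(X[...,0]-.577,X[...,1]+.295)<.04); P=X[m]; print(" key above",m.sum(),P.mean(0).round(4),P.max(0).round(4))
a=cv2.imread("pics/top9.png")[130:230,270:510]; b=cv2.imread("pics/side9.png")[180:310,310:430]
cv2.imwrite("pics/v9.png",np.vstack([cv2.resize(a,(720,300),interpolation=cv2.INTER_CUBIC),np.hstack([cv2.resize(b,(277,300),interpolation=cv2.INTER_CUBIC),cv2.resize(b[75:130,25:106],(443,300),interpolation=cv2.INTER_CUBIC)])]))
E
```

```text
ee_pos: [0.4435, -0.2751, 0.1661]
force: [-0.8, 0.5, 0.3]
top changed px 24091
 key above 87 [ 0.5761 -0.2935  0.0838] [ 0.5906 -0.287   0.0958]
side changed px 36984
 key above 157 [ 0.5753 -0.2997  0.0787] [ 0.5924 -0.2907  0.093 ]
```

View pics/v9.png

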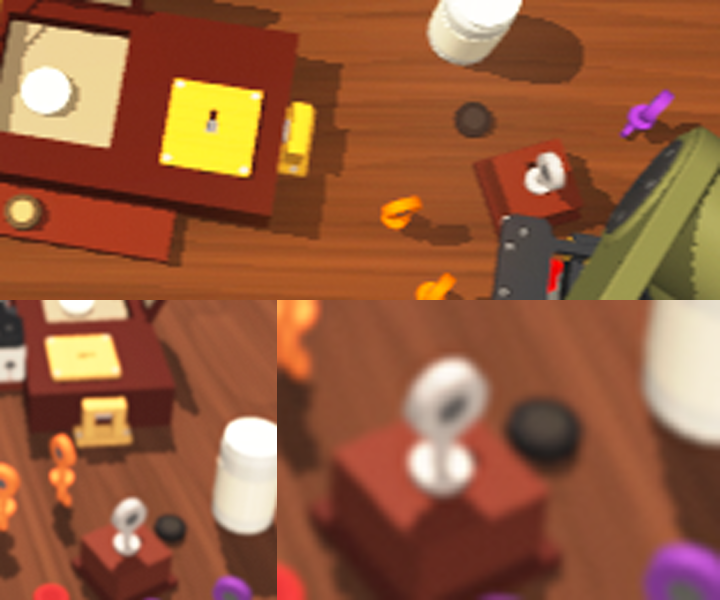

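The key stands upright on its collar in the stand, the same as at the start (bow 84/79 mm against 83/79). The steel bolt shows across the gap and in the keeper window, and the striker, coins and tin in view are unmoved. Handing in.

```bash
python3 -c "
from h import *
print(ctrl.get_obs()['time_s'], ctrl.hand_in())"
```

```text
the job is handed in; nothing more can be done
31.825 None
```

The case is locked and the key is back in its stand. I handed the job in at 31.8 s.

**What I did**
- I lifted the steel key and fed it into the keyhole; it went in on the first try without touching the sides. I pressed the collar onto the plate with about 10 N.
- I turned the key clockwise about 1.4 rad to its stop, turned it home and drew it out freely. Then I set it down in the stand until its collar rested on the top.

**Last checks**
- **Bolt:** it shows as steel in the keeper, and its picture was the same at 1.30 and 1.40 rad while the torque kept rising. I took that as the stop; its travel was not measured directly.
- **Key:** it stands upright with its flag along the slot. The gripper put it down at the same height it was picked up from (26.1 against 26.2 mm reported), and the bow matches the first pictures to about 1 mm.
- **Other things:** the striker, the tin, and the horn and dark coins look unmoved. The arm partly hid the red coin. The cup and the pale coin were outside the last crop, so I did not check them; the arm never went near them.

**What disagreed or went wrong**
- **Height reading:** the reported tool height was about 34 mm below what the cameras showed. Because of this my first grasp only pinched the top of the bow, with about 5 N of force. I corrected by camera and by contact.
- **Keyhole position:** the two cameras differed by a few mm on where the keyhole lies along y, so I aimed between them.
- **Force at the stop:** the net tool force reached about 18 N against the case. The force at the flag itself was not measured and may have been higher, by my rough estimate 25–30 N, which is close to the limit.

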